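# Release the ratchet clamp and rack the glued heel

## Task

The glue on the stacked shoe heel has set. Ease the red thumb plate down gently to lift the sprung pawl off the ratchet wheel - the spring is firm, do not lean on the plate with more than about 20 N - and keep it there until the clamp jaw has crept all the way back, then let the pawl drop in again. Only then take the heel out of the clamp and set it down, upright and not dropped, inside the wooden tray; leave the other things on the bench alone.

Things in the scene. Friction and masses are not known exactly. Their poses are not given: they have to be found in the camera images.
- clamp: Green ratchet clamp screwed to the bench, 335 mm long; origin on the bench, x along the slide from the wheel end (-x) to the fixed jaw (+x), z up. The heel stands between the jaws at x +70 mm, y 0, on a bed 40 mm high; jaw tops 69 mm high. Steel ratchet wheel, 60 mm across, on edge at x -90, y -50; pawl hinged at x -135, y -50, 62 mm high, nose on the wheel's top. All below 86 mm
- tail (a point): Point on the pawl's tail at clamp x -177, y -50, 62 mm high; the red thumb plate (26 x 34 mm, clamp x, y) sits there on a screw, its top face from 4 mm below to 4 mm above this point: feel for it. Pressed straight down it gives from 4 to 6 N, clears the loaded teeth at 8 to 14 N, 3.5 mm down; hard stop at 4.4 mm; never over 20 N. Let go half-way it may hang on the loaded tooth: press again
- pawl: the brass pawl, 10 mm wide, with its red thumb plate; origin on its hinge, 42 mm from the plate's centre and 43 mm from the nose; axes those of the clamp when seated; a spring seats it
- pawl_lift (a joint): angle of the pawl in rad: 0 seated between the teeth, 0.08 to 0.09 just clear of the teeth, 0.105 at its stop
- jaw (a joint): how far the moving jaw has backed off, in m: 0 clamped, 0.0254 all the way back. With the pawl held clear a spring drives it back slowly, in 3 to 4 s; if the pawl drops early it catches on the next tooth (every 5.2 mm) and can be lifted again
- heel: Stacked brown leather heel with black bottom, D-shaped from above: 60 mm along its x (flat face to -x, round back to +x), 52 mm wide with flat parallel y sides from x -30 to +4 mm, 45 mm high, 80 to 170 g. Origin at the centre of its underside, z up; axes start parallel to the clamp's. Both y sides are free to grip
- heel_top (a point): centre of the heel's top face, 45 mm above its underside
- tray: shallow open wooden tray fixed to the bench, 140 mm along its x, 130 mm along its y, walls 6 mm thick and 22 mm high; origin at the centre of its underside
- tray_in (a point): centre of the tray's inner floor, 6 mm above the bench
- tin: blue tin of tacks, 60 mm across, 50 mm high, beside the tray; origin under its centre; leave alone
- flask: aluminium glue bottle with black cap, 72 mm across, 170 mm high; origin under its centre; leave alone
- hammer: hammer lying on the bench; leave alone
- oring: black rubber ring 64 mm across lying on the bench; leave alone
Not all that is in view belongs to the job. Of the things shaped like the heel, the brown one is meant.

How it is judged:
On the way, in this order (a step that is already met when the one before it is completed fails the run):
1. with the pawl held clear of the teeth the jaw has crept all the way back (over 22 mm), the heel still in the clamp (value of joint jaw above 0.022 m and value of joint pawl_lift above 0.07 rad and distance of heel from where it was at the start of the episode below 0.015 m), for 0.1 s.
2. the pawl has dropped in again, the heel still standing in the clamp (value of joint pawl_lift below 0.03 rad and value of joint jaw above 0.022 m and distance of heel from where it was at the start of the episode below 0.015 m), for 0.2 s.
3. the heel is lifted out of the clamp (height (world z) of heel above 0.06 m), for 0.1 s.
At the end, for the whole second after the job is handed in: the jaw is all the way back (more than 22 mm), the pawl is down on the wheel (below 0.03 rad), and the heel stands upright (within 0.1 rad) and at rest on the tray's floor, its centre within 50 mm (tray x) and 45 mm (tray y) of the tray's centre, let go (value of joint jaw above 0.022 m and value of joint pawl_lift below 0.03 rad and x of heel in the frame of tray_in between -0.05 and 0.05 m and y of heel in the frame of tray_in between -0.045 and 0.045 m and height (world z) of heel below 0.012 m and height (world z) of heel_top above 0.045 m and angle between heel's own z axis and vertical below 0.1 rad and linear speed of heel below 0.02 m/s); the robot touches nothing.
It fails at once if the pawl's thumb plate is pressed with more than 20 N (contact force between any of the fingers, the arm and pawl above 20 N).
It fails at once if the heel is pulled about (over 15 mm) before the jaw is back (value of joint jaw below 0.02 m and distance of heel from where it was at the start of the episode above 0.015 m).
It fails at once if the heel is dropped (falls faster than 0.6 m/s untouched) (linear speed of heel above 0.6 m/s and contact force between the fingers and heel below 0.05 N).
It fails at once if the tin, flask, hammer or ring is moved by more than 30 mm (distance of any of tin, flask, hammer, oring from where it was at the start of the episode above 0.03 m).
It also fails if it takes over 69 s, if anything falls off the work surface, if the arm or the gripper's body presses on something with over 40 N, if the wrist force passes 120 N, or if a joint passes its speed limit or range.

## Robot

A 7-joint arm with a two-finger parallel gripper is mounted at the origin on the work surface. World frame = base frame: x ahead of the robot, y to its left, z up, the work surface at z = 0. Lengths are in m, angles in rad, forces in N, time in s.
With the tool pointing down it reaches from about 0.425 to 0.875 m from the base axis. Payload 8.4 kg.
Tool frame: the origin (TCP) lies on the centre line of the jaws, within the pads' length; the fingertips stand manip.tcp_to_tips ahead of it and the grasp point (between the pads) lies 11 mm behind it (manip.tcp_to_tips is the distance from the TCP to the fingertips, in m); y points along the fingers, z is the direction in which the jaws open and shut, and the axes are right-handed (so a half turn about y gives the same grasp; the last joint's range is limited). The gripper opens to 87 mm and grips with 3 to 60 N. Pads are 19 mm wide; open, the fingers measure 117 mm over their backs; the gripper's body (75 mm by 190 mm) begins 51 mm behind the grasp point.
Start: joints at [-1.253, 0.333, 0.04, 1.465, -0.013, 1.343, -0.059], TCP at [0.263, 0.594, 0.231] pointing down, gripper open.
Joint ranges: [-2.58, 2.58], [-0.38, 2.09], [-1.3, 1.39], [0.25, 2.4], [-1.5, 4.64], [0.08, 2.09], [-2.65, 2.65]. Speed limits (rad/s): [2.22, 2.22, 2.79, 2.79, 3.14, 3.14, 3.14].

## Interface

Orientations are given as a unit quaternion [x, y, z, w].
In Python, from rig import manip gives the robot as it stands. Calls block until the motion is done:
- manip.move_to(position, orientation): joint-space move of the TCP to a pose.
- manip.move_l(position, ori=None, feed=0.15, threshold=None): straight line of the TCP; ori=None keeps the orientation; feed is the mean speed in m/s. With threshold (N) it stops when the force on the tool has changed by that much, and returns True; else False.
- manip.move_joints(angles): joint-space move.
- manip.grip(opening, grasp_force=None): finger opening in m; grasp_force is the grip in N (None keeps the last); returns when the fingers have stopped.
- manip.pause(seconds).
- manip.ik(position, orientation): joint angles nearest the present ones, or None.
- manip.get_state(): the state.
- manip.camera(name): name is "side" or "top"; returns (picture, depth): 420x560x3 uint8, red, green, blue; 420x560 float32, m along the optical axis (not along the pixel's ray), 0 where there is no reading.
- manip.camera_params(name): a dict with "fx", "fy", "cx", "cy" (pixels), "R" (3x3) and "t" (3): a world point X has camera coordinates R X + t. Camera axes: x right, y down, z forward; pixel columns grow to the right and rows downward; lengths in m; the calibration is good to about 2 mm. A picture is of the moment at which its call begins. camera_params takes no time and is no camera call.
A pose or a line that the arm cannot do raises manip.PlanningError and nothing moves.
- manip.finish_job(): hands the job in, once; it reports no verdict.
The state is a dict: "t": time; "joint_positions": joint angles; "joint_vel": joint speeds; "tau": joint torques, N m; "tool_pos": TCP position; "eef_rot": TCP orientation; "ft_force": force on the tool from outside, world axes, zero at the start; "ft_torque": the same for the moment, N m; "width": finger opening in m.
Only numpy, scipy, OpenCV 4.12 (cv2) and the standard library are available. Lean on these libraries where they do the work, as an engineer would, in place of code of your own. Each camera call takes 0.05 s, during which the arm holds its last target.

## Working session

There is one attempt and no reset: what is moved stays moved. The work goes in short steps, each a Python script; the robot and the scene stay as the last script left them, time stands still between calls to the robot, and variables do not carry over. Pictures are saved under pics/ and viewed, and the job is handed in when it is done.

```bash
mkdir -p pics; ls
python3 - <<'E'
from rig import manip
import cv2,numpy as np
for n in("top","side"):
    p,d=manip.camera(n); cv2.imwrite(f"pics/{n}0.png",p[:,:,::-1]); np.savez(f"{n}0.npz",p=p,d=d)
    print(n,manip.camera_params(n))
print(manip.get_state(),manip.tcp_to_tips)
E
```

```text
pics
top {'fx': 458.1228998413838, 'fy': 458.1228998413838, 'cx': 278.76437613293507, 'cy': 209.03614475667814, 'R': array([[ 1.99134495e-02, -9.99801700e-01, -1.24200623e-04],
       [-9.85784289e-01, -1.96135300e-02, -1.66867148e-01],
       [ 1.66831622e-01,  3.44533554e-03, -9.85979381e-01]]), 't': array([-0.06888912,  0.58697626,  1.31194014])}
side {'fx': 405.2724179679974, 'fy': 405.2724179679974, 'cx': 278.28123862626995, 'cy': 209.38278155739013, 'R': array([[-0.97524483, -0.22013934, -0.02088527],
       [-0.13859387,  0.68210683, -0.71799861],
       [ 0.17230573, -0.69732986, -0.69573112]]), 't': array([0.54755767, 0.1664688 , 1.01259646])}
{'t': 0.1, 'joint_positions': array([-1.25320061,  0.33380646,  0.03984539,  1.46615814, -0.01337476,
        1.34328088, -0.05848901]), 'joint_vel': array([ 0.00087352, -0.00119103,  0.00138187, -0.00241056, -0.00079297,
        0.00122827, -0.00096517]), 'tau': array([ 5.19665860e-03, -6.57812977e+01,  1.34097319e+00, -4.04702568e+01,
       -5.95647446e-02,  4.10979067e-02,  3.01976820e-05]), 'tool_pos': array([0.26299555, 0.59398679, 0.22978174]), 'eef_rot': array([ 0.69229578, -0.14634971,  0.14622144, -0.69132309]), 'ft_force': array([0.27168255, 0.3982529 , 0.76430258]), 'ft_torque': array([-0.01186817,  0.0253248 , -0.01987979]), 'width': 0.08695562941839588} 0.008
```

View pics/top0.png

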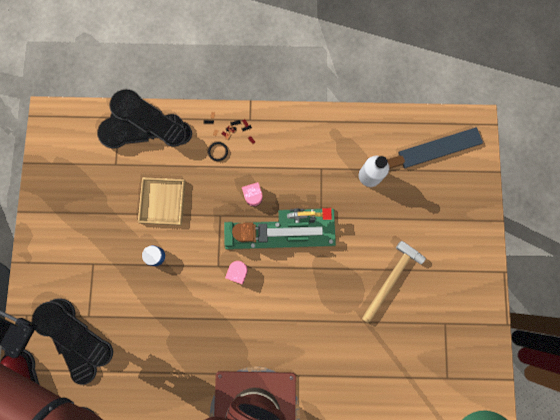

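View pics/side0.png

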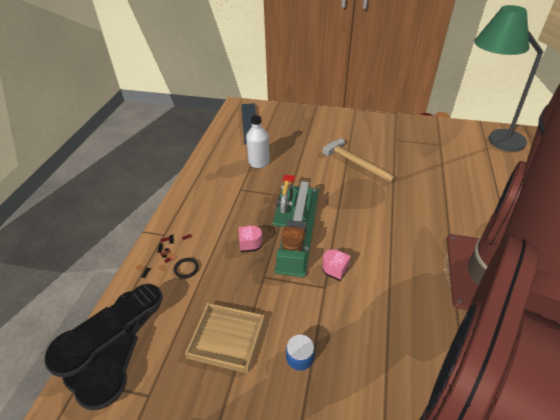

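The top view shows the clamp at about (280,232). The red plate is at (327,213), the brown heel at (244,231), the tray at (161,201), the tin at (153,256) and the flask at (374,172). The two pink heels are decoys. Next I'll measure these positions.

```bash
cat > h.py <<'E'
from rig import manip
import cv2,numpy as np
def ray(n,u,v,z):
    c=manip.camera_params(n);R=c['R'];t=c['t'];o=-R.T@t
    d=R.T@np.array([(u-c['cx'])/c['fx'],(v-c['cy'])/c['fy'],1.]);return o+d*(z-o[2])/d[2]
def cloud(n,d):
    c=manip.camera_params(n);v,u=np.mgrid[:420,:560]
    P=np.stack([(u-c['cx'])/c['fx']*d,(v-c['cy'])/c['fy']*d,d],-1)
    return (P-c['t'])@c['R']
def load(n,i=0):
    f=np.load(f"{n}{i}.npz");return f['p'],f['d']
E
python3 - <<'E'
from h import *
for n in("top","side"):
    p,d=load(n);X=cloud(n,d);h=cv2.cvtColor(p,cv2.COLOR_RGB2HSV).astype(int);H,S,V=h[...,0],h[...,1],h[...,2]
    reg=(X[...,0]>.35)&(X[...,0]<.85)&(abs(X[...,1])<.4)
    m=dict(red=((H<5)|(H>175))&(S>180)&(V>120),green=(H>65)&(H<90)&(S>100))
    for k,mm in m.items():
        mm=(mm&reg).astype(np.uint8)
        if k=='green': mm=cv2.morphologyEx(mm,cv2.MORPH_CLOSE,np.ones((25,25)))
        nn,l,s,c=cv2.connectedComponentsWithStats(mm)
        for i in range(1,nn):
            if s[i,4]<15: continue
            q=X[l==i]; print(n,k,s[i],c[i],np.median(q,0).round(4),'zmax',np.percentile(q[:,2],95).round(4))
            if k=='red':print('   ray z.062',ray(n,*c[i],.062))
            else: print('   rect',cv2.minAreaRect(q[(q[:,2]<.03)][:,:2].astype(np.float32)))
c=cv2
for n in ("top","side"):
    p,_=load(n)
    y0,x0,hh,w=((195,215,65,130) if n=="top" else (165,255,120,80))
    cv2.imwrite(f"pics/{n}z.png",cv2.resize(p[y0:y0+hh,x0:x0+w,::-1],None,fx=6 if n=="top" else 5,fy=6 if n=="top" else 5,interpolation=cv2.INTER_CUBIC))
E
```

```text
top red [323 208   8  11  88] [326.5 213. ] [ 0.5765 -0.1987  0.065 ] zmax 0.0688
   ray z.062 [ 0.57706261 -0.19773735  0.062     ]
top green [ 225  209  110   40 3359] [284.16939565 230.4435844 ] [ 0.5201 -0.084   0.0533] zmax 0.0851
   rect ((0.5362581014633179, -0.061731040477752686), (0.11193856596946716, 0.32874593138694763), 3.1062631607055664)
side red [283 175  12   7  64] [288.53125  177.703125] [ 0.5727 -0.1972  0.0653] zmax 0.0679
   ray z.062 [ 0.57407743 -0.20061124  0.062     ]
side green [ 274  187   42   89 2518] [294.51032566 230.92216044] [ 0.5136 -0.0029  0.0599] zmax 0.0858
   rect ((0.5341836810112, -0.05695444345474243), (0.10524023324251175, 0.3324280083179474), 3.4190406799316406)
```

Run:
```python
from h import *
p,d=load("top")
cv2.imwrite("pics/trayz.png",cv2.resize(p[165:275,125:195,::-1],None,fx=5,fy=5))
X=cloud("top",d)
# tray by depth: height 12..35mm
m=np.zeros(d.shape,bool);m[165:235,120:200]=1
q=X[m&(X[...,2]>.015)&(X[...,2]<.035)];print(len(q),cv2.minAreaRect(q[:,:2].astype(np.float32)))
for (a,b,c_,e) in [(235,275,135,175),(145,200,345,400)]:
    q=X[a:b,c_:e].reshape(-1,3);q=q[q[:,2]>.03];print(np.median(q,0),q.max(0),q.min(0))
```

```text
377 ((0.6113792657852173, 0.30249178409576416), (0.13220740854740143, 0.1410987228155136), 88.7599868774414)
[0.44196208 0.30972641 0.04895225] [0.47206464 0.3406626  1.39148442] [ 0.3611307  -0.06188286  0.03036293]
[ 0.69349826 -0.32620281  0.11564886] [ 0.74112366 -0.06188286  1.39148442] [ 0.3611307  -0.37017525  0.03016331]
```

View pics/topz.png

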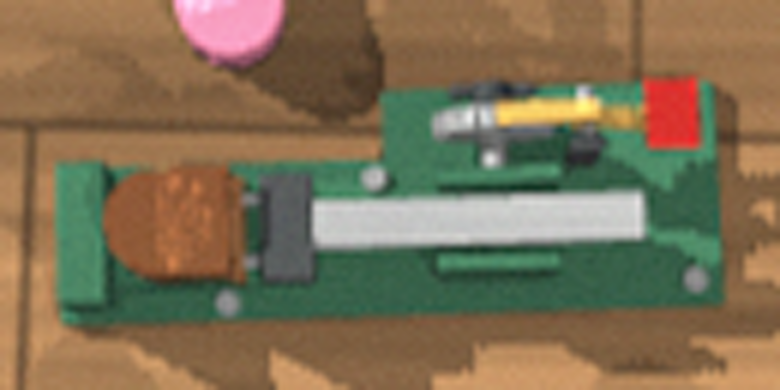

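View pics/sidez.png

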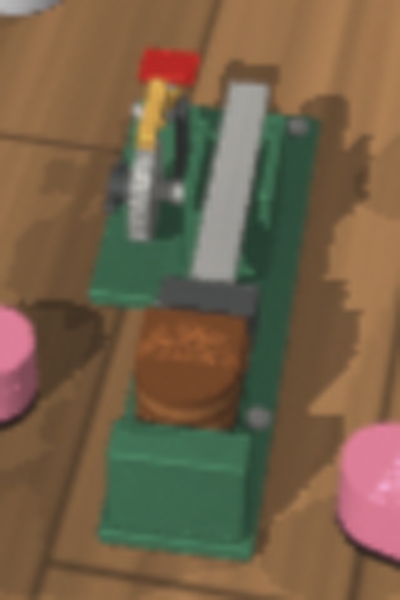

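View pics/trayz.png

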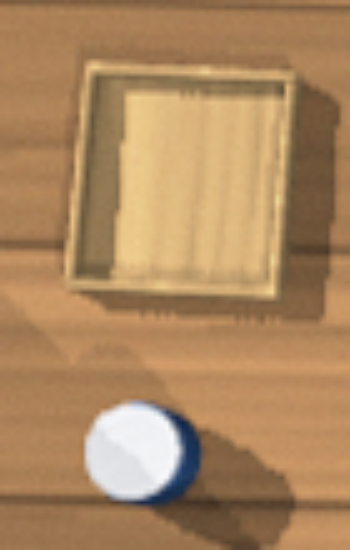

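Run:
```python
from h import *
for n in("top","side"):
    p,d=load(n);X=cloud(n,d);h=cv2.cvtColor(p,cv2.COLOR_RGB2HSV).astype(int);H,S,V=h[...,0],h[...,1],h[...,2]
    b=(H<13)&(S>110)&(abs(X[...,1]-.01)<.06)&(abs(X[...,0]-.535)<.06)&(X[...,2]>.079)&(X[...,2]<.095)
    v,u=np.nonzero(b); q=np.array([ray(n,a,c,.085) for a,c in zip(u,v)])
    q2=X[b]
    print(n,len(q),'ray mean',q.mean(0),q.min(0),q.max(0),'depth',q2.mean(0),q2.min(0),q2.max(0),np.median(q2[:,2]))
    print(cv2.minAreaRect(q[:,:2].astype(np.float32)))
    red=((H<5)|(H>175))&(S>180)&(V>120)&(abs(X[...,0]-.575)<.04)&(abs(X[...,1]+.198)<.04)
    v,u=np.nonzero(red); 
    for z in (.062,.066): 
        print('red',np.mean([ray(n,a,c,z) for a,c in zip(u,v)],0), cv2.minAreaRect(np.array([ray(n,a,c,z)[:2] for a,c in zip(u,v)],np.float32)))
z=lambda x,y:(215+(x+.5)/6-.5,195+(y+.5)/6-.5)
for a,zz in (((313,200),.07),((643,192),.07),((313,248),.07),((643,240),.07),((65,322),.006),((722,303),.006),((57,162),.069),((103,162),.069),((58,305),.069),((105,302),.069),((382,90),.01)):
    print(a,ray("top",*z(*a),zz))
```

```text
top 298 ray mean [0.51451518 0.04201776 0.085     ] [0.49008561 0.01741659 0.085     ] [0.539916   0.07023782 0.085     ] depth [0.51456654 0.04205255 0.08455299] [0.4901236  0.01726484 0.07921885] [0.54028349 0.06995826 0.09281742] 0.0845538077484644
((0.5147587060928345, 0.0439954474568367), (0.04930809512734413, 0.05171804130077362), 1.6995760202407837)
red [ 0.57707359 -0.19773732  0.062     ] ((0.5770904421806335, -0.19775624573230743), (0.03009941801428795, 0.020607728511095047), 0.21794676780700684)
red [ 0.57642389 -0.19732858  0.066     ] ((0.5764407515525818, -0.1973474621772766), (0.03000887855887413, 0.020545724779367447), 0.21794728934764862)
side 325 ray mean [0.51319763 0.04312912 0.085     ] [0.48725349 0.01514054 0.085     ] [0.53998697 0.07302079 0.085     ] depth [0.5131795  0.04320442 0.08507893] [0.4875815  0.01552051 0.07907421] [0.53985798 0.06973136 0.08870367] 0.08515150113665915
((0.5134082436561584, 0.044692836701869965), (0.051621850579977036, 0.057871293276548386), 1.825419545173645)
red [ 0.57409418 -0.20064953  0.062     ] ((0.5747135877609253, -0.2002798467874527), (0.03242654725909233, 0.02800515852868557), 2.0630910396575928)
red [ 0.57310384 -0.19592396  0.066     ] ((0.5737199187278748, -0.19555619359016418), (0.03225881606340408, 0.027860309928655624), 2.063188076019287)
(313, 200) [ 0.52841366 -0.02347424  0.07      ]
(643, 192) [ 0.53549706 -0.18321709  0.07      ]
(313, 248) [ 0.50507898 -0.02404117  0.07      ]
(643, 240) [ 0.51213061 -0.18331661  0.07      ]
(65, 322) [0.47212582 0.10182948 0.006     ]
(722, 303) [ 0.48829988 -0.22917972  0.006     ]
(57, 162) [0.54465099 0.10132693 0.069     ]
(103, 162) [0.54509554 0.07898786 0.069     ]
(58, 305) [0.47519022 0.09807708 0.069     ]
(105, 302) [0.47708573 0.07550406 0.069     ]
(382, 90) [ 0.59315541 -0.05551674  0.01      ]
```

```bash
cat >> h.py <<'E'
from scipy.spatial.transform import Rotation as Rt
A=np.deg2rad(2.6)
XC=np.array([-np.sin(A),np.cos(A),0]);YC=np.array([-np.cos(A),-np.sin(A),0])
def ori(zdir):
    y=np.array([0,0,-1.]);return Rt.from_matrix(np.stack([np.cross(y,zdir),y,zdir],1)).as_quat()
def st():
    s=manip.get_state();return s['t'],s['tool_pos'],s['ft_force'],s['width']
TAIL=np.array([.575,-.198,.065])
E
python3 - <<'E'
from h import *
for s in(1,-1):print(s,manip.ik([*TAIL[:2],.2],ori(s*YC)),manip.ik([.514,.0435,.16],ori(s*YC)))
print(manip.get_state()['eef_rot'],ori(YC),ori(-YC))
manip.grip(0)
manip.move_to([*TAIL[:2],.2],ori(-YC))
print(st())
manip.move_l([*TAIL[:2],.065+.008+.015],feed=.08)
print(st())
for i in range(5): manip.pause(.05);print(st()[0],st()[2])
p,d=manip.camera("side");cv2.imwrite("pics/s1.png",p[:,:,::-1])
E
```

```text
1 [-0.63521205  0.5052154   1.2206797   1.6544656  -0.48719634  1.32990892
 -2.43023148] None
-1 [-0.55648241  0.420597    1.06665366  1.65192545 -0.38047186  1.29681833
  0.62386299] [-0.74355945  0.11465304  0.61895692  1.90584815 -0.07300553  1.14323101
 -0.05201652]
[ 0.69229578 -0.14634971  0.14622144 -0.69132309] [ 0.48852764  0.51121497 -0.51121497 -0.48852764] [ 0.51121497 -0.48852764  0.48852764 -0.51121497]
(4.6167, array([ 0.57542784, -0.19695166,  0.19984574]), array([ 0.37737847,  0.27636043, -0.14250928]), 0.0005334498517281823)
(6.1667, array([ 0.57532001, -0.19810266,  0.08848314]), array([ 0.04806008, -0.23160757,  0.17608041]), 0.0009712980315312953)
6.2167 [0.41251077 0.84524133 0.51497714]
6.2667 [ 0.1573763  -0.12310967  0.58705361]
6.3167 [-0.25252643 -0.5700178  -0.12070338]
6.3667 [-0.04398927 -0.07346584  0.55858207]
6.4167 [-0.14247892 -0.00504177 -0.57244733]
```

View pics/s1.png

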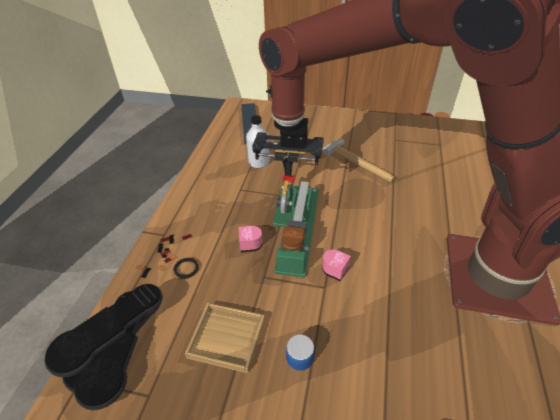

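The closed fingers, at about (289,172), are right above the red plate at (289,180). Now I'll feel for its top face.

Run:
```python
from h import *
r=manip.move_l([*TAIL[:2],.062+.008-.006],feed=.008,threshold=2.5)
print(r)
for i in range(4): manip.pause(.05);s=st();print(s[0],s[1].round(4),s[2].round(2))
```

```text
True
8.25 [ 0.575  -0.198   0.0738] [-0.16 -0.04  4.62]
8.3 [ 0.575  -0.198   0.0738] [ 0.9  -0.19  5.34]
8.35 [ 0.575  -0.198   0.0738] [ 0.47 -0.    5.48]
8.4 [ 0.575  -0.198   0.0738] [-0.08 -0.92  5.45]
```

```bash
cat >> h.py <<'E'
def F(n=6):
    f=[]
    for i in range(n): manip.pause(.02);f.append(manip.get_state()['ft_force'][2])
    return np.mean(f)
E
python3 - <<'E'
from h import *
z0=st()[1][2]
for k in range(1,11):
    manip.move_l([*TAIL[:2],z0-.0004*k],feed=.006)
    f=F();s=st();print(k,round(s[0],2),(z0-s[1][2])*1e3,round(f,2))
    if f>13.5:break
p,d=manip.camera("top");cv2.imwrite("pics/t2.png",cv2.resize(p[195:260,215:345,::-1],None,fx=6,fy=6))
E
```

```text
1 8.75 0.17516096692669902 5.99
2 9.1 0.5316251263080968 6.29
3 9.45 0.8842643114591875 6.33
4 9.8 1.1960384411997538 7.35
5 10.15 1.5754160797862156 7.65
6 10.5 1.9119677744707104 8.43
7 10.85 2.284509114876321 8.79
8 11.2 2.890915504806954 5.67
9 11.55 3.007340874215156 9.52
10 11.9 3.3310849109832312 9.67
```

View pics/t2.png

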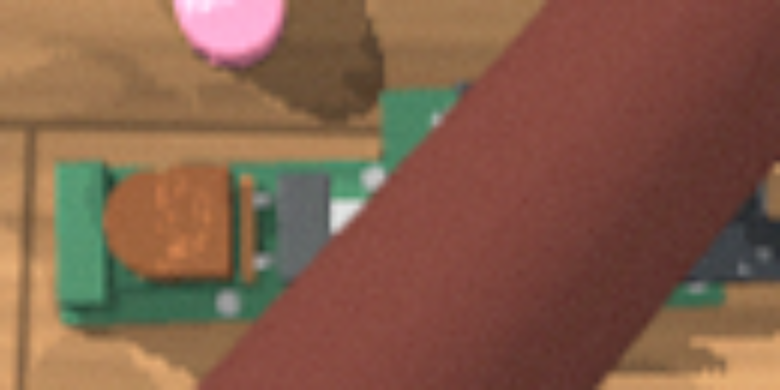

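The force dipped at step 8, which means the pawl cleared the tooth. The jaw face has already moved from about x=240 to 247 in the crop. I'll go a little deeper and hold.

```bash
python3 - <<'E'
from h import *
z=st()[1][2]
manip.move_l([*TAIL[:2],.0738-.0044],feed=.006)
f=F();print(st()[1],f)
for i in range(4):
    manip.pause(1.1); p,d=manip.camera("top"); np.savez("top3.npz",p=p,d=d)
    print(st()[0],F(),st()[1][2])
    cv2.imwrite(f"pics/t3_{i}.png",cv2.resize(p[195:260,215:345,::-1],None,fx=6,fy=6))
E
python3 -c "
import cv2,numpy as np
cv2.imwrite('pics/t3m.png',np.vstack([cv2.imread(f'pics/t3_{i}.png')[130:300,:500] for i in (1,2,3)]))"
```

```text
[ 0.57518529 -0.19816784  0.07029459] 12.504949077664216
13.45 12.829900930194293 0.07030399783701341
14.7 12.629855439178497 0.07027403344670999
15.95 12.490232283948549 0.07029624928623189
17.2 12.876690456782592 0.07028711265451898
```

View pics/t3m.png

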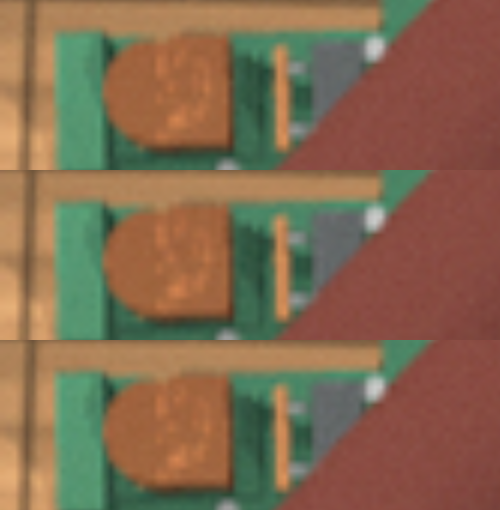

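Run:
```python
from h import *
p0,d0=load("top");p3,d3=load("top",3)
X0=cloud("top",d0);X3=cloud("top",d3)
for v in (227,230,233,235):
    print(v,'0',p0[v,250:275].mean(1).astype(int)); print('    3',p3[v,250:275].mean(1).astype(int))
    print('  z0',(X0[v,250:275,2]*1e3).astype(int));print('  z3',(X3[v,250:275,2]*1e3).astype(int))
for u in(256,258.5,264.5,267,270): print(u,ray("top",u,228,.069))
p,d=manip.camera("side");np.savez("side3.npz",p=p,d=d)
a=load("side")[0]
w=lambda q:cv2.resize(q[195:290,255:335,::-1],None,fx=5,fy=5)
cv2.imwrite("pics/s3.png",np.hstack([w(a),w(p)]))
```

```text
227 0 [ 99  96  82  78  86 100 108  98  70  59  86  96  93  90  91  91  79  81
  97 104 105  98 104 101 103]
    3 [109 111 100  67  74  70  68  62  64  84 102 150 135 131 134 121  95 101
 105 101 100 100  99 100 104]
  z0 [86 83 80 68 70 46 38 39 66 69 68 70 70 68 63 66 69 13 11 17 11  9  5 15
 12]
  z3 [81 81 88 48 34 41 33 40 25 18 68 67 65 13 56 56  6 65 68 68 69 74 71 72
 65]
230 0 [106  94  91  91  97  70  60  60  60  61  87  94  92  92  91  89  78 184
 203 200 197 195 201 200 198]
    3 [113 107 113  77  79  70  65  64  56  61  92 147 133  85  86  92  81 100
 105 105 100 100 103  99  97]
  z0 [86 87 83 64 69 50 44 36 70 67 65 66 72 63 66 72 64 68 65 67 72 73 68 70
 67]
  z3 [ 87  89  80  51  45  42  43  41  33  11  13  71  66  16  13  11   9  66
  68  69  70  69  63  68 537]
233 0 [100  94  99  89  95  77  60  57  59  58  86  90  90  92  93  91  81 187
 201 196 200 197 196 196 200]
    3 [108 107 113  79  71  70  62  68  57  74  91 143 141  96  65  72  62  94
 107 103 105  88  91  89  90]
  z0 [81 84 81 64 66 56 41 38 70 61 68 72 66 70 69 67 71 69 64 71 70 72 65 67
 66]
  z3 [  85   87   82   57   36   32 1391   42   41   15   11   68   67    6
   10   11   15   71   66   70   65   74  552  556  556]
235 0 [ 99  96  93  86  94  78  67  62  48  57  85  91  91  91  90  89  85 135
 177 185 184 184 180 185 181]
    3 [108 106 110  72  77  81  73  69  55  74  95 145 141 101  78  85  84 101
 103 100  91  89  97  92  95]
  z0 [85 85 82 65 64 55 39 36 69 68 71 68 69 63 69 74 70 70 68 70 69 73 65 63
 72]
  z3 [ 80  82  87  55  37  39  37  36  37  12  17  64  63  10  11  11  18  69
  70  67 552 557 559 564 568]
256 [0.52767438 0.00779785 0.069     ]
258.5 [0.52781901 0.00053063 0.069     ]
264.5 [ 0.52816612 -0.01691064  0.069     ]
267 [ 0.52831075 -0.02417782  0.069     ]
270 [ 0.52848431 -0.03289842  0.069     ]
```

View pics/s3.png

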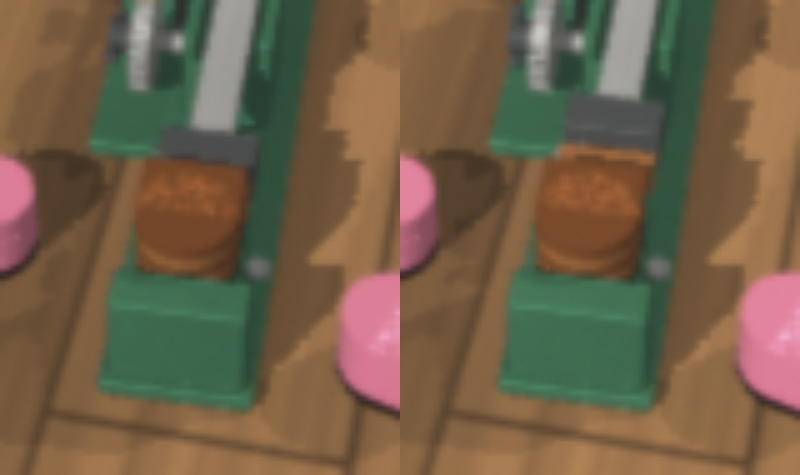

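In the depth map the jaw block's edge went from column 258 to 267. That is about 26 mm, so the jaw is fully back, and it has stopped. The heel has not moved. Now I'll ease off the plate.

Run:
```python
from h import *
manip.move_l([*TAIL[:2],.079],feed=.006)
print(st()[0],F())
manip.move_l([*TAIL[:2],.20],feed=.15)
manip.grip(.087)
HE=np.array([.514,.0435])
manip.move_to([HE[0],HE[1],.20],ori(-YC))
print(st())
for n in("top","side"):
    p,d=manip.camera(n);np.savez(f"{n}4.npz",p=p,d=d)
    y0,x0,hh,w=((195,215,65,130) if n=="top" else (165,235,120,120))
    cv2.imwrite(f"pics/{n}4.png",cv2.resize(p[y0:y0+hh,x0:x0+w,::-1],None,fx=5,fy=5))
```

```text
19.1 -0.08728192978780513
(22.6583, array([0.51441887, 0.04252226, 0.20029874]), array([ 0.28155443, -0.00330231,  0.71979092]), 0.08694799020459965)
```

View pics/top4.png

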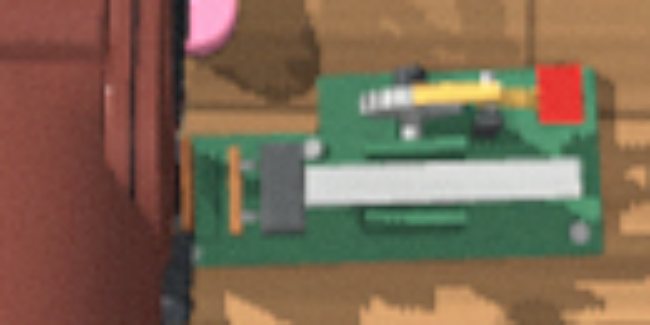

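View pics/side4.png

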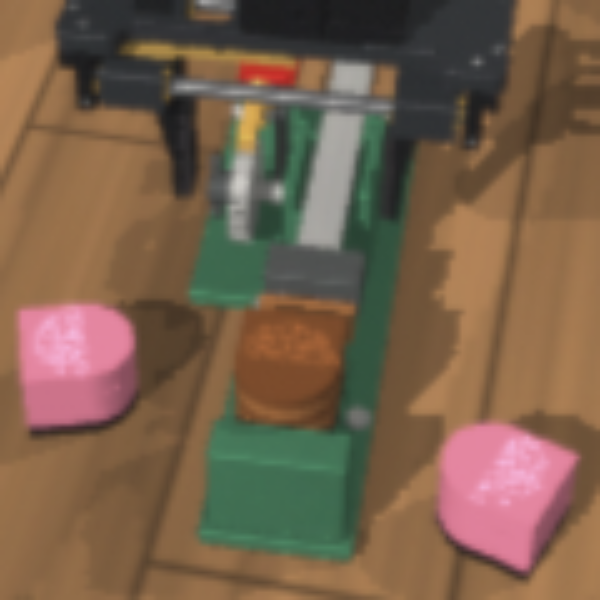

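The red plate at (560,95) and the pawl look seated again, and the jaw has stayed back. I'll grasp the heel now.

Run:
```python
from h import *
HE=np.array([.514,.0445]); g=HE-.0085*XC[:2]
for pos in ([*g,.06],[g[0]+.0974,g[1]+.258,.15],[g[0]+.0974,g[1]+.258,.026]): print(manip.ik(pos,ori(-YC)))
manip.move_l([*g,.20],feed=.1)
r=manip.move_l([*g,.10],feed=.15,threshold=5);print(r,st())
r=manip.move_l([*g,.060],feed=.05,threshold=5);print(r,st())
p,d=manip.camera("side");cv2.imwrite("pics/s5.png",cv2.resize(p[165:285,235:355,::-1],None,fx=5,fy=5))
```

```text
[-1.07461684  0.39497697  1.09280017  2.0169102  -0.42430851  0.97891669
  0.27699318]
[-1.22975731  0.67509598  1.0914778   1.52438972 -0.61015017  1.31636317
 -0.02678753]
[-1.20221274  0.81537501  1.03272033  1.62554694 -0.75512987  1.14829942
  0.06600736]
False (23.825, array([0.51492516, 0.03585439, 0.1006775 ]), array([ 0.1553194 , -0.7800617 ,  0.17800522]), 0.08712010474326706)
False (24.775, array([0.51460405, 0.03590386, 0.06021818]), array([ 0.52118224, -0.04789924,  0.4752458 ]), 0.08721160018816998)
```

View pics/s5.png

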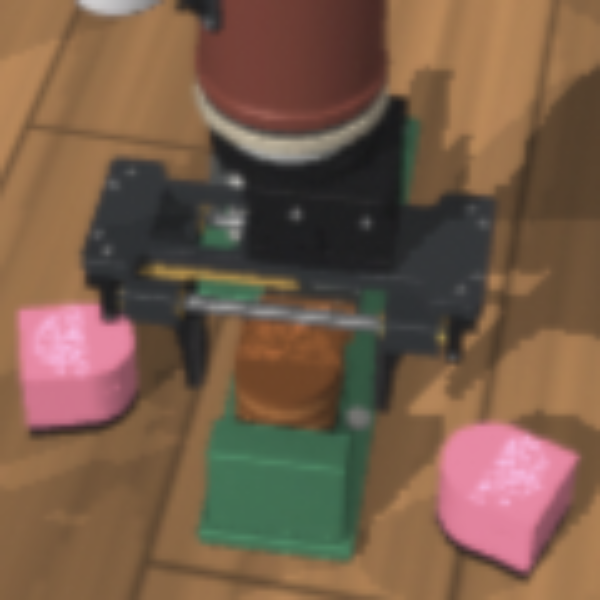

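The fingers straddle the heel at about (195,350) and (385,375), clear of everything else. I'll grip and lift.

Run:
```python
from h import *
g=np.array([.51439,.03601])
manip.grip(.045,grasp_force=20);print(st())
manip.move_l([*g,.075],feed=.03);print(st())
manip.move_l([*g,.17],feed=.12);print(st())
p,d=manip.camera("side");np.savez("side6.npz",p=p,d=d);cv2.imwrite("pics/s6.png",cv2.resize(p[100:300,220:370,::-1],None,fx=3.5,fy=3))
```

```text
(25.5167, array([0.51439484, 0.03602297, 0.06001424]), array([-0.78521864, -0.21749777,  0.56833896]), 0.0519078363387649)
(26.1667, array([0.51444046, 0.03604605, 0.07506366]), array([-0.07625909, -1.56314267, -0.33709835]), 0.05186521336790997)
(27.1083, array([0.51390662, 0.0361873 , 0.16936888]), array([ 0.06626921,  0.32315032, -1.48161792]), 0.05201565269586285)
```

View pics/s6.png

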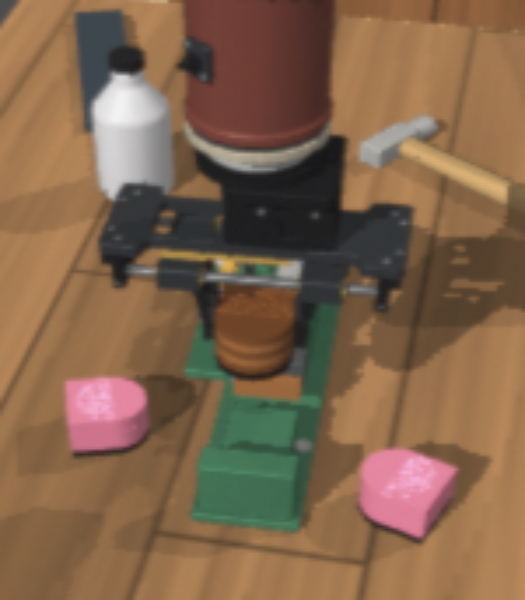

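The heel is held level, with a width reading of 51.9 mm, and the bed is empty. Next I'll set it down in the tray.

Run:
```python
from h import *
T=np.array([.6118,.294])
manip.move_l([*T,.17],feed=.15);print(st())
manip.move_l([*T,.05],feed=.08);manip.pause(.2)
r=manip.move_l([*T,.022],feed=.015,threshold=4);print(r,st())
p,d=manip.camera("side");cv2.imwrite("pics/s7.png",cv2.resize(p[260:400,160:320,::-1],None,fx=4,fy=4))
```

```text
(29.15, array([0.61181667, 0.2932268 , 0.17021545]), array([ 0.35216059,  0.0191935 , -1.78590814]), 0.05175430597835795)
True (32.425, array([0.61178192, 0.29399744, 0.02609579]), array([-0.4710292 , -0.2755009 ,  5.19674743]), 0.05189570975541008)
```

View pics/s7.png

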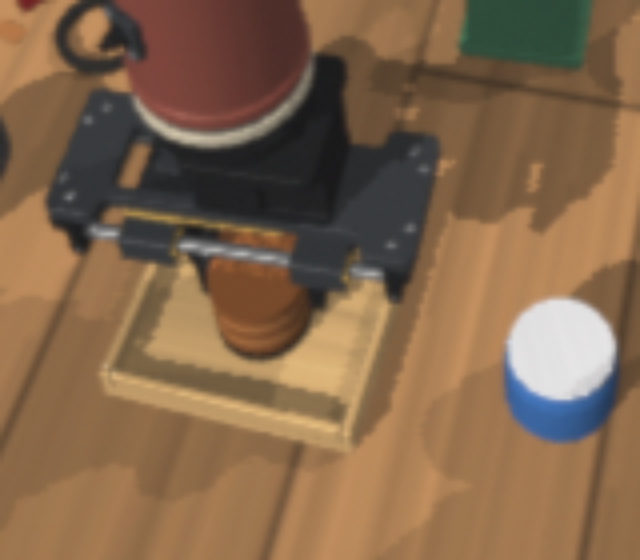

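The heel is on the tray floor, with contact at TCP z = 0.0261 against the expected 0.026. I'll let go and back off.

Run:
```python
from h import *
T=np.array([.6118,.294])
manip.grip(.074);print(st())
manip.move_l([*T,.06],feed=.05)
manip.move_l([*T,.17],feed=.15)
manip.move_l([.45,.25,.22],feed=.2)
for n in("top","side"):
    p,d=manip.camera(n);np.savez(f"{n}8.npz",p=p,d=d);cv2.imwrite(f"pics/{n}8.png",p[:,:,::-1])
    X=cloud(n,d);h=cv2.cvtColor(p,cv2.COLOR_RGB2HSV)
    b=(h[...,0]<13)&(h[...,1]>110)&(abs(X[...,0]-.611)<.055)&(abs(X[...,1]-.3025)<.055)&(X[...,2]>.04)&(X[...,2]<.065)
    print(n,b.sum(),X[b].mean(0),np.median(X[b][:,2]))
    q=X[b]; 
    if len(q)>50: print('plane',np.linalg.lstsq(np.c_[q[:,:2]-q[:,:2].mean(0),np.ones(len(q))],q[:,2],rcond=None)[0])
print(st())
```

```text
(33.1833, array([0.61100592, 0.29375087, 0.02504308]), array([0.19906826, 0.30750931, 0.21934228]), 0.07403866689219848)
top 270 [0.61371389 0.30053168 0.05066336] 0.050713399172201176
plane [-0.01884169  0.01489302  0.05066336]
side 562 [0.60939271 0.3035366  0.0510227 ] 0.05129531100351638
plane [ 0.02276746 -0.00123225  0.0510227 ]
(36.1667, array([0.45037945, 0.24984468, 0.21979592]), array([ 0.18330366, -0.36276726, -0.61944694]), 0.07431968529943966)
```

View pics/top8.png

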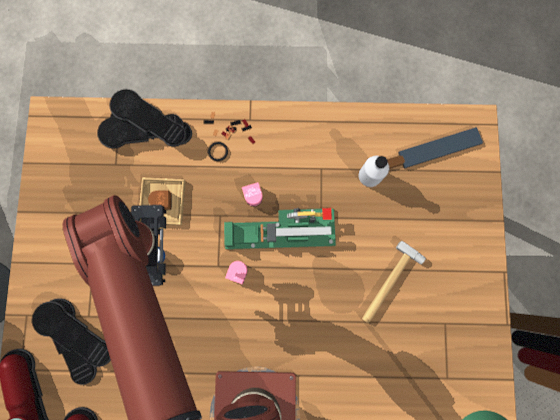

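View pics/side8.png

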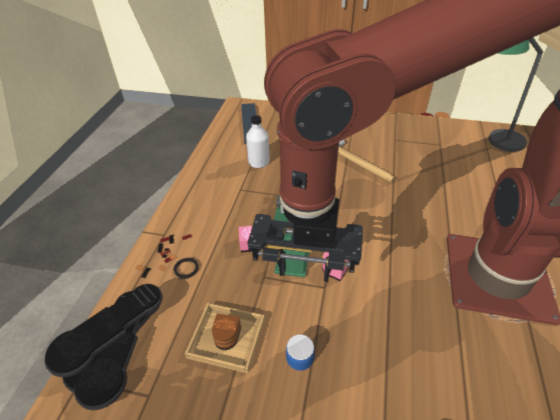

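The heel stands in the middle of the tray, at (161,199) in the top view and (226,331) in the side view, with its top 51 mm up. The pawl is down, the jaw is back, the other things haven't moved, and the arm is clear.

```bash
python3 -c "
from rig import manip
manip.finish_job()"
```

```text
the job is handed in; nothing more can be done
```

The heel is out of the clamp and standing upright in the tray, and I handed the job in at about 36 s of the 69 s allowed. `finish_job` reports no verdict, so the checks below are my own.

- **Pawl and jaw:** I pressed the thumb plate in small steps to its stop, at about 13 N averaged, and held it until the jaw stopped moving. The jaw travelled about 25 mm. I eased the pawl back in, and afterwards it looked seated in the pictures. There was no joint reading to confirm either value.
- **Heel:** I gripped it across its flat sides (width reading 51.9 mm), lifted it level and lowered it to the tray floor, where contact came at the expected height. It ended within about 5 mm of the tray's centre, with its top 51 mm above the bench as expected. The slope fitted to its top face was about 0.02 rad, which is within the depth noise.
- **Other things:** The tin, flask, hammer and ring look unmoved in the last pictures. I judged that by eye and did not measure it. The arm was clear of everything.
- **Disagreement:** Measured from picture brightness, the jaw seemed to have moved only about 22 mm. The depth edge (26 mm) and the bar's end (25 mm) both showed it fully back.

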